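# Set up the dishing block on an armourer's bench

## Robot

A 6-joint arm with a two-finger parallel gripper is mounted at the origin on the work surface. World frame = base frame: x ahead of the robot, y to its left, z up, the work surface at z = 0. Lengths are in mm, angles in rad, forces in N, time in s.
With the tool pointing down it reaches from about 350 to 975 mm from the base axis. Payload 17.4 kg.
Tool frame: the origin (TCP) lies midway between the tips of the shut fingers; the grasp point (between the pads) lies 19 mm behind it; z points along the fingers, y is the line along which they close (so a half turn about z gives the same grasp; the last joint's range is limited). The gripper opens to 85 mm and grips with 20 to 120 N. Pads are 22 mm wide; open, the fingers measure 114 mm over their backs; the gripper's body (76 mm by 85 mm) begins 54 mm behind the grasp point. The pads swing forward as they close: fully open they stand 13 mm farther back than shut.
Start: joints at [-1.234, 0.116, 1.442, -0, 1.584, -0.038], TCP at [247.1, -628.151, 231.303] pointing down, gripper open.
Joint ranges: [-2.83, 2.83], [-0.83, 2.19], [0.07, 2.5], [-1.14, 4.28], [0.01, 3], [-2.97, 2.97]. Speed limits (rad/s): [1.89, 1.89, 2.22, 3.14, 3.14, 3.14].

## Interface

Orientations are given as a unit quaternion [x, y, z, w].
In Python, from workcell import get_obs, vision, ticket gives the robot as it stands.
- The arm moves only by the tool drive_tool, never from a script. Its argument "moves" is a list of rows, each a list of 7 numbers: the shift along the world's x, y, z in units of 30 mm (1.0 is 30 mm), then the turn, a rotation vector about the world's x, y, z in units of 5 degrees (1.0 is 5 degrees), then the opening in per cent of the stroke, from 0 (shut) to 100 (fully open). A call has 1 to 20 rows; each row is the pose to reach, as a shift and turn from the pose commanded when the call began; what a row does not reach only later rows make up. A row lasts 1/12 s, in which the tool goes at most 41.7 mm and 7.16 degrees, less where a joint would pass 70% of its speed; a pose out of reach is approached as far as the arm can. A call with a gripper value outside its range is refused whole. The fingers move at their own pace and stop on an object; the grip force is fixed at half the most. Time passes only in rows, so rows that repeat a pose let the fingers close. It gives the time, the measured TCP pose, the force, the opening and the grip force at its end, in the units of the state.
- get_obs(): the state, without advancing time (a new reading comes with each control period).
- vision.snapshot(name): name is "side" or "top"; returns a dict with "color" (420x560x3 uint8, red, green, blue), "fx", "fy", "cx", "cy" (pixels), "pose" (4x4, takes a point from camera to world coordinates). Camera axes: x right, y down, z forward; pixel columns grow to the right and rows downward; lengths in mm; the calibration is good to about 2 mm. A picture is of the moment at which its call begins. There is no depth.
- ticket.hand_in(): hands the job in; it is judged then, once.
The state is a dict: "t": time; "qpos": joint angles; "qvel": joint speeds; "joint_torque": joint torques, N m; "ee_pos": TCP position; "eef_rot": TCP orientation; "force": force on the tool from outside, world axes, zero at the start; "wrist_torque": the same for the moment, N m; "width": finger opening in mm; "grasp_force": force on a finger pad.
Only numpy, scipy, OpenCV 4.12 (cv2) and the standard library are available. Lean on these libraries where they do the work, as an engineer would, in place of code of your own. Each camera call takes 0.05 s, during which the arm holds its last target. There are 200 camera calls.

## Task

Get the dishing block with the round bowl hollow ready for hammering: it is standing on end, so push it over onto its back so that the hollow faces straight up, then push it along the bench until it lies flush and square against the dark wooden bench stop. Only push it - do not pick it up - and leave the trough block standing and the other tools where they are.

Things in the scene. Friction and masses are not known exactly. Their poses are not given: they have to be found in the camera images.
- bowl_block: hardwood block, 60 mm thick (x), 95 wide (y), 140 high (z), 0.56 kg, one round hollow 78 mm across, 18 deep, mid +x face (flat margin above it 31 mm). Origin at the block's centre, x axis out of the hollow face. Starts standing on end (z up, centre 70 mm over the bench), hollow facing roughly away from the robot; on its back x points up, centre at 30 mm
- stop_face (a point): middle of the working face of the bench stop: dark wooden batten 620 mm long (y), 32 high, 44 deep, screwed across the bench between robot and blocks. The point lies on its upright face that looks away from the robot, 16 mm above the bench; x axis points squarely out of that face, towards the blocks
- trough_block: the other dishing block, same wood, same outer size and also standing on end, but its hollow is a straight trough 60 mm wide that runs the whole height and notches the top end; origin at its centre, x axis out of the hollow face. Leave it alone
- rivet_tin: bystander: round tin, 69 mm across, 44 mm high, between the two blocks; origin under its centre
- cold_chisel: bystander: steel chisel lying on the bench in the middle, 165 mm long, 14 mm thick; origin under its middle, x axis along it
- mug: bystander: white mug, 82 mm across, 95 mm high, at the left; origin under its centre
- mallet: bystander: mallet lying down at the right, round head 66 mm across and 90 mm long, handle 250 mm towards its -x; origin under the head
- peen_hammer: bystander: hammer lying down at the left, 300 mm long along its x axis
- pliers: bystander: pliers lying at the right, 190 mm long, 16 mm thick; origin under the pivot
- steel_dish: bystander: round dished steel plate lying dome up, 116 mm across, 28 mm high, beyond the blocks; origin under its centre
Mind the look-alikes: they are no part of the job. Leave any yellow look-alike of the bowl_block alone.

How it is judged (in metres and radians):
On the way:
1. the bowl block has been pushed over and lies on its back, hollow up (angle between bowl_block's own x axis and vertical below 0.12 rad and height (world z) of bowl_block below 0.04 m), for 0.2 s.
At the end, for the whole second after the job is handed in: The bowl block lies at rest on its back, hollow up (within 0.08 rad), one end or side against the face of the bench stop (within 6 mm) and square to it (within 0.06 rad), its centre within 270 mm of the batten's middle; the trough block still stands (angle between bowl_block's own x axis and vertical below 0.08 rad and height (world z) of bowl_block below 0.036 m and ((angle between the z axis of bowl_block and the x axis of stop_face, either way round below 0.06 rad and x of bowl_block in the frame of stop_face between 0.064 and 0.076 m) or (angle between the y axis of bowl_block and the x axis of stop_face, either way round below 0.06 rad and x of bowl_block in the frame of stop_face between 0.0415 and 0.0535 m)) and y of bowl_block in the frame of stop_face between -0.27 and 0.27 m and linear speed of bowl_block below 0.01 m/s and angular speed of bowl_block below 0.1 rad/s and height (world z) of trough_block above 0.067 m); the robot touches nothing.
It fails at once if the bowl block is picked up or carried instead of being pushed (height (world z) of bowl_block above 0.095 m or (angle between bowl_block's own x axis and vertical below 0.25 rad and height (world z) of bowl_block above 0.065 m)).
It fails at once if the trough block is moved more than 20 mm or knocked over (distance of trough_block from where it was at the start of the episode above 0.02 m or angle between trough_block's own z axis and vertical above 0.3 rad).
It fails at once if another tool or thing on the bench is shifted by more than 25 mm (distance of any of rivet_tin, cold_chisel, mug, mallet, peen_hammer, pliers, steel_dish from where it was at the start of the episode above 0.025 m).
It also fails if it takes over 64 s, if anything falls off the work surface, if the arm or the gripper's body presses on something with over 40 N, if the wrist force passes 120 N, or if a joint passes its speed limit or range.

## Working session

There is one attempt and no reset: what is moved stays moved. The work goes in short steps, Python scripts to look and compute and a tool call to move; the robot and the scene stay as the last step left them, time stands still between calls to the robot, and variables do not carry over. Pictures are saved under pics/ and viewed, at most 10 in all, crops included, and the job is handed in when it is done.

Besides the shell and the picture viewer there is one more tool, called after "Call:" as name(argument=value, ...), one argument or row to a line, values as JSON. drive_tool: Moves the arm, as the interface text tells. Its arguments: {"type":"object","properties":{"moves":{"type":"array","items":{"type":"array","items":{"type":"number"}}}},"required":["moves"]}

```bash
mkdir -p pics && python3 - <<'E'
from workcell import get_obs, vision
import cv2, numpy as np
for n in("top","side"):
    s=vision.snapshot(n); cv2.imwrite(f"pics/{n}0.png",s["color"][:,:,::-1])
    print(n,s["fx"],s["fy"],s["cx"],s["cy"]); print(np.round(s["pose"],3))
o=get_obs(); print(o["t"],o["ee_pos"],o["eef_rot"],o["width"],o["force"])
E
```

```text
top 437.95767505322397 437.95767505322397 277.6807774262808 200.664871401877
[[-2.000000e-03 -9.950000e-01  9.800000e-02  4.411000e+02]
 [-1.000000e+00  1.000000e-03 -4.000000e-03 -6.257100e+01]
 [ 4.000000e-03 -9.800000e-02 -9.950000e-01  1.291772e+03]
 [ 0.000000e+00  0.000000e+00  0.000000e+00  1.000000e+00]]
side 407.48176778720097 407.48176778720097 280.9280996277292 206.20634520324217
[[-9.63000e-01 -1.90000e-01  1.93000e-01  3.24253e+02]
 [-2.70000e-01  6.29000e-01 -7.29000e-01  9.15167e+02]
 [ 1.80000e-02 -7.54000e-01 -6.57000e-01  9.37083e+02]
 [ 0.00000e+00  0.00000e+00  0.00000e+00  1.00000e+00]]
0.1 [ 247.04840753 -627.98276894  230.64564623] [ 9.82491888e-01  1.86304629e-01 -6.32667159e-05 -5.21254510e-04] 85.20839137625143 [ 0.08696297 -0.01003159 -0.9171222 ]
```

View pics/top0.png

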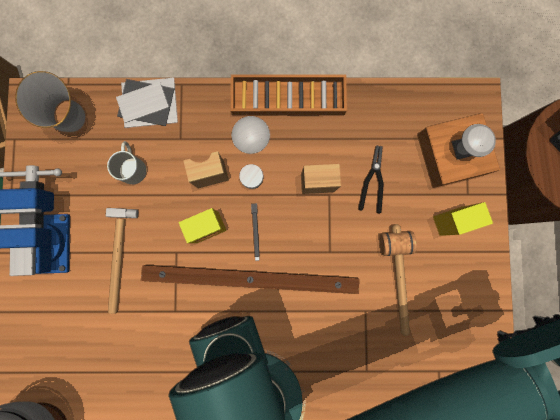

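View pics/side0.png

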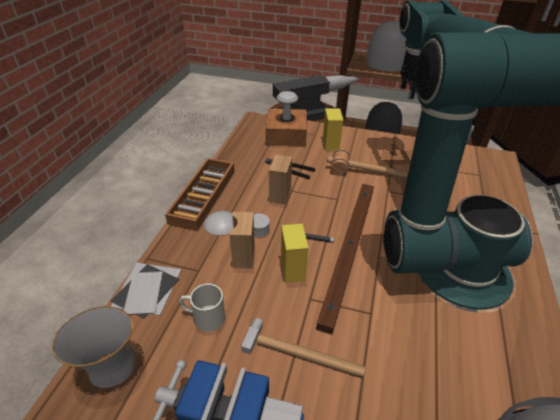

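The top view shows the bowl block at about (322,178) and the trough block at (205,170), with the tin at (251,177) between them. The stop runs from (142,273) to (358,285), and the yellow look-alikes are at (201,226) and (463,218). Next I measure the block's top face and the stop.

```bash
cat > h.py <<'E'
from workcell import get_obs, vision
import cv2, numpy as np
def cast(s,uv,z):
    uv=np.atleast_2d(uv).astype(float); P=s["pose"]
    d=np.c_[(uv[:,0]-s["cx"])/s["fx"],(uv[:,1]-s["cy"])/s["fy"],np.ones(len(uv))]@P[:3,:3].T
    return (P[:3,3]+d*((z-P[2,3])/d[:,2])[:,None])[:,:2]
E
python3 - <<'E'
from h import *
s=vision.snapshot("top"); c=s["color"]
hsv=cv2.cvtColor(c,cv2.COLOR_RGB2HSV)
print("top",hsv[170,322],"front",hsv[187,322],"bench",hsv[178,350],hsv[205,322],"stop",hsv[275,200],hsv[283,320])
cv2.imwrite("pics/crop.png",cv2.resize(c[110:310,120:400,::-1],None,fx=2.8,fy=2.8,interpolation=cv2.INTER_CUBIC))
E
```

```text
top [ 16 122 218] front [ 16 129 111] bench [ 13 149 174] [ 13 146 184] stop [ 12 152 104] [ 12 166 112]
```

View pics/crop.png

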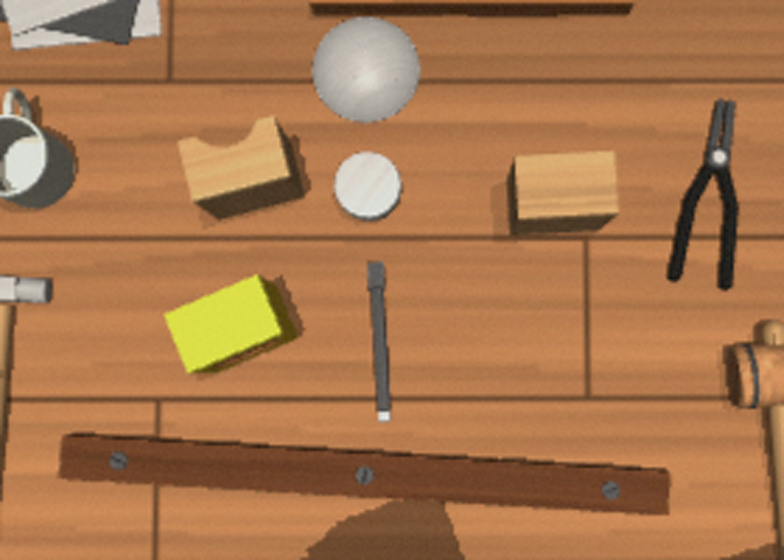

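The enlarged crop shows the block's top face with corners at about (515,157), (615,152), (617,213) and (515,220) in crop pixels. The stop's upper face runs from (62,435) to (668,515).

```bash
python3 - <<'E'
from h import *
s=vision.snapshot("top"); c=s["color"]; hsv=cv2.cvtColor(c,cv2.COLOR_RGB2HSV)
def blob(m,x0,y0,x1,y1):
    k=np.zeros(m.shape,np.uint8); k[y0:y1,x0:x1]=m[y0:y1,x0:x1]
    cs,_=cv2.findContours(k,cv2.RETR_EXTERNAL,cv2.CHAIN_APPROX_NONE); return max(cs,key=cv2.contourArea)
top=cv2.inRange(hsv,(14,80,190),(22,140,255))
st=cv2.inRange(hsv,(5,120,60),(16,255,135))
b=blob(top,295,155,350,200); 
w=cast(s,b[:,0],140).astype(np.float32); r=cv2.minAreaRect(w); print("bowl",r,np.round(cv2.boxPoints(r),1).tolist())
b=blob(st,130,255,365,300)
w=cast(s,b[:,0],32).astype(np.float32); r=cv2.minAreaRect(w); print("stop",r,np.round(cv2.boxPoints(r),1).tolist())
# hand-read corners from crop
f=lambda p: np.array(p)/2.8+[120,110]-.3
print("bowl hand",np.round(cast(s,f([[515,157],[615,152],[617,213],[515,220]]),140),1).tolist())
print("stop hand",np.round(cast(s,f([[62,437],[668,470],[668,515],[60,477]]),32),1).tolist())
print("tin,chisel ends,pliers",np.round(cast(s,f([[368,185]]),44),0),np.round(cast(s,f([[375,262],[384,420],[672,278],[678,225],[733,103],[712,103],[760,320],[735,345],[735,405]]),14),0).tolist())
print("dish",np.round(cast(s,f([[366,122],[420,70]]),5),0).tolist())
E
```

```text
bowl ((622.6859130859375, -185.73487854003906), (59.74324035644531, 95.85774230957031), 3.1631500720977783) [[590.2000122070312, -139.5], [595.5, -235.1999969482422], [655.2000122070312, -231.89999389648438], [649.9000244140625, -136.1999969482422]]
stop ((322.69580078125, 14.0374755859375), (617.8817138671875, 122.52417755126953), 83.0322265625) [[224.39999389648438, -285.20001220703125], [346.0, -300.1000061035156], [421.0, 313.29998779296875], [299.3999938964844, 328.1000061035156]]
bowl hand [[648.0, -136.4], [652.7, -231.7], [594.2, -232.7], [587.6, -135.9]]
stop hand [[379.7, 319.3], [345.4, -296.3], [300.4, -295.4], [339.5, 320.2]]
tin,chisel ends,pliers [[636.   9.]] [[560.0, 3.0], [396.0, -7.0], [542.0, -308.0], [598.0, -315.0], [728.0, -376.0], [728.0, -354.0], [498.0, -399.0], [472.0, -372.0], [410.0, -370.0]]
dish [[710.0, 13.0], [767.0, -44.0]]
```

Block centre is (623,-186) with yaw +3.2°; the measured 59.7 x 95.9 mm matches the given size. The stop face runs through (362,11) with yaw about -3.4°. I approach behind the block at height, turn the tool to the block's yaw and open the fingers partway for a wide push.

Call:
drive_tool(
  moves=[
    [8,7.5,0,0,0,-2,70],
    [8,7.5,0,0,0,-2,70],
    [8,7.5,0,0,0,-2,70],
    [8,7.5,0,0,0,-2,70],
    [8,7.5,0,0,0,-2,70],
    [8,7.5,0,0,0,-2,70],
    [8,7.5,0,0,0,-2,70],
    [8,7.5,0,0,0,-2,70],
    [15.3,14.9,0,0,0,-3.65,70],
    [15.3,14.9,0,0,0,-3.65,70],
    [15.3,14.9,0,0,0,-3.65,70],
    [15.3,14.9,0,0,0,-3.65,70],
    [15.3,14.9,0,0,0,-3.65,70],
    [15.3,14.9,0,0,0,-3.65,70],
    [15.3,14.9,0,0,0,-3.65,70],
    [15.3,14.9,0,0,0,-3.65,70],
    [15.3,14.9,0,0,0,-3.65,70],
    [15.3,14.9,0,0,0,-3.65,70],
    [15.3,14.9,0,0,0,-3.65,70],
    [15.3,14.9,0,0,0,-3.65,70],
  ],
)

```text
t: 1.87
ee_pos: [705.5, -182.0, 231.4]
eef_rot: [1.0, 0.028, -0.0, 0.0]
force: [-0.4, 0.3, -0.1]
width: 59.9
grasp_force: 0.0
```

Call:
drive_tool(
  moves=[
    [0,0,-1.2,0,0,0,70],
    [0,0,-2.4,0,0,0,70],
    [0,0,-3.4,0,0,0,70],
    [0,0,-3.75,0,0,0,70],
    [0,0,-3.75,0,0,0,70],
    [0,0,-3.75,0,0,0,70],
    [-0.5,0,-3.75,0,0,0,70],
    [-0.8,0,-3.75,0,0,0,70],
    [-0.8,0,-3.75,0,0,0,70],
  ],
)

```text
t: 2.62
ee_pos: [681.7, -181.6, 121.6]
eef_rot: [1.0, 0.028, 0.001, 0.001]
force: [-0.6, -0.8, -0.1]
width: 59.6
grasp_force: 0.0
```

```bash
python3 - <<'E'
from h import *
s=vision.snapshot("side"); c=s["color"]
cv2.imwrite("pics/s1.png",cv2.resize(c[90:270,200:440,::-1],None,fx=3,fy=3,interpolation=cv2.INTER_CUBIC))
E
```

```text
(no output)
```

View pics/s1.png

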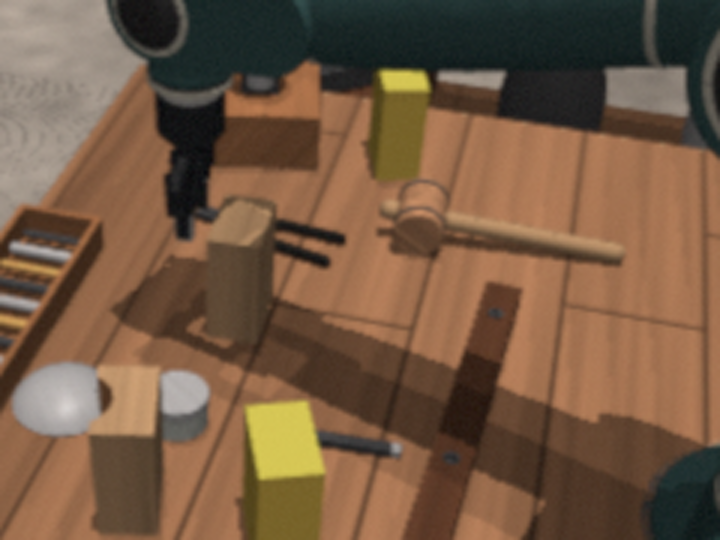

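The side view shows the fingertips just behind the bowl block's upper margin, at about (185,235) in the crop. The trough block and the tin are well clear. I push the top over slowly.

Call:
drive_tool(
  moves=[
    [-0.2,-0.01,0,0,0,0,70],
    [-0.4,-0.02,0,0,0,0,70],
    [-0.6,-0.03,0,0,0,0,70],
    [-0.8,-0.04,0,0,0,0,70],
    [-1.0,-0.05,0,0,0,0,70],
    [-1.2,-0.06,0,0,0,0,70],
    [-1.4,-0.07,0,0,0,0,70],
  ],
)

```text
t: 3.25
ee_pos: [639.5, -183.3, 118.9]
eef_rot: [1.0, 0.028, 0.0, 0.0]
force: [1.3, 0.6, 0.1]
width: 60.0
grasp_force: 0.5
```

```bash
python3 - <<'E'
from h import *
s=vision.snapshot("side"); c=s["color"]
cv2.imwrite("pics/s2.png",cv2.resize(c[90:270,200:440,::-1],None,fx=3,fy=3,interpolation=cv2.INTER_CUBIC))
E
```

```text
(no output)
```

View pics/s2.png

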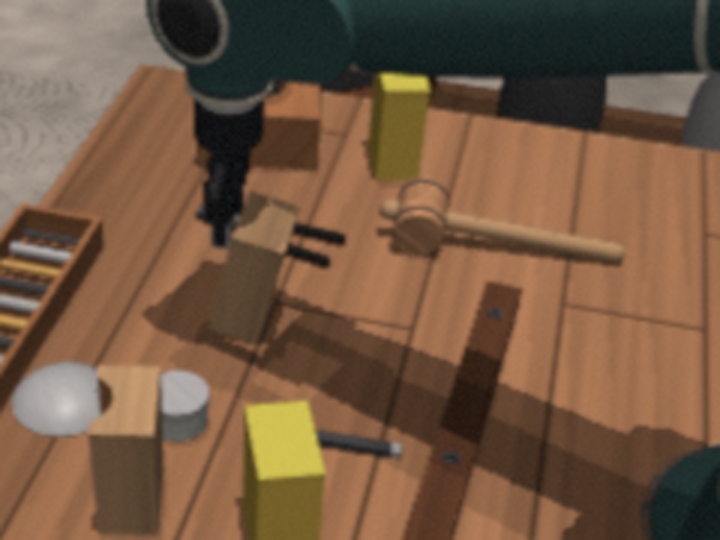

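The block is tilting about its near bottom edge without sliding; its top is now at about (265,220) in the crop. I keep pushing past the balance point, then stop so it falls.

Call:
drive_tool(
  moves=[
    [-0.2,-0.01,0,0,0,0,70],
    [-0.4,-0.02,0,0,0,0,70],
    [-0.6,-0.03,0,0,0,0,70],
    [-0.8,-0.04,0,0,0,0,70],
    [-1.0,-0.05,0,0,0,0,70],
    [-1.2,-0.06,0,0,0,0,70],
    [-1.2,-0.06,0,0,0,0,70],
    [-1.2,-0.06,0,0,0,0,70],
    [-1.2,-0.06,0,0,0,0,70],
    [-1.2,-0.06,0,0,0,0,70],
    [-1.2,-0.06,0,0,0,0,70],
  ],
)

```text
t: 4.22
ee_pos: [604.3, -185.0, 118.7]
eef_rot: [1.0, 0.028, -0.0, -0.0]
force: [-0.3, 0.2, 0.1]
width: 59.7
grasp_force: 0.0
```

```bash
python3 - <<'E'
from h import *
s=vision.snapshot("side"); c=s["color"]
cv2.imwrite("pics/s3.png",cv2.resize(c[90:270,200:440,::-1],None,fx=3,fy=3,interpolation=cv2.INTER_CUBIC))
E
```

```text
(no output)
```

View pics/s3.png

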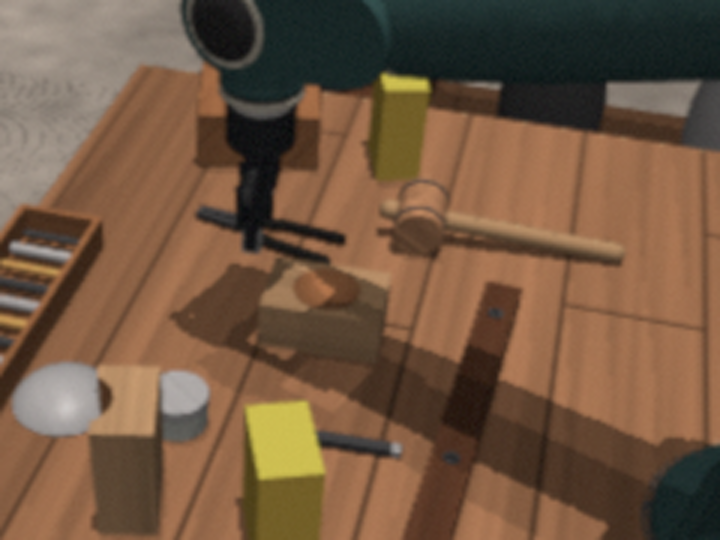

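The block lies on its back with the hollow up. I back off to get behind its far end, then re-measure the block and the stop edge.

Call:
drive_tool(
  moves=[
    [1,0,0,0,0,-0.6,70],
    [2,0,0,0,0,-1.3,70],
    [2.2,0,0,0,0,-1.3,70],
    [2.2,-0.1,-1,0,0,-1.3,70],
    [2.2,-0.1,-2,0,0,-1.3,70],
    [2.2,-0.1,-3,0,0,-1.3,70],
    [2.2,-0.1,-3.1,0,0,-1.3,70],
    [2.2,-0.1,-3.1,0,0,-1.3,70],
  ],
)

```text
t: 4.93
ee_pos: [669.1, -187.7, 24.1]
eef_rot: [1.0, -0.028, -0.002, -0.0]
force: [-0.4, -0.4, 0.9]
width: 59.9
grasp_force: 0.0
```

```bash
python3 - <<'E'
from h import *
s=vision.snapshot("top"); c=s["color"]
cv2.imwrite("pics/t2.png",cv2.resize(c[160:310,240:390,::-1],None,fx=4,fy=4,interpolation=cv2.INTER_CUBIC))
g=cv2.cvtColor(c,cv2.COLOR_RGB2GRAY).astype(float)
# stop lower (robot side) and upper edges: strongest gradient per column
for u in range(146,352,12):
    yy=int(268+(u-142)*.055); col=g[yy-12:yy+30,u-1:u+2].mean(1); d=np.diff(col)
    a=yy-12+np.argmin(d[:18])+.5
    print(u,a,d[:18].min().round(0),np.round(cast(s,[[u,a+.5]],32)[0],1))
E
```

```text
146 264.5 -60.0 [381.8 307.5]
158 264.5 -59.0 [381.8 273.4]
170 265.5 -46.0 [378.9 239.2]
182 266.5 -58.0 [376. 205.]
194 266.5 -56.0 [375.9 170.9]
206 267.5 -58.0 [373.1 136.8]
218 268.5 -73.0 [370.2 102.6]
230 269.5 -54.0 [367.3  68.4]
242 269.5 -57.0 [367.2  34.3]
254 269.5 -45.0 [3.672e+02 2.000e-01]
266 278.5 -3.0 [341.8 -34. ]
278 277.5 -4.0 [344.6 -68.1]
290 267.5 -2.0 [ 372.6 -102.3]
302 267.5 -3.0 [ 372.5 -136.5]
314 280.5 -3.0 [ 335.9 -170.3]
326 281.5 -4.0 [ 333.1 -204.4]
338 275.5 -51.0 [ 349.8 -238.7]
350 276.5 -78.0 [ 347.  -272.8]
```

View pics/t2.png

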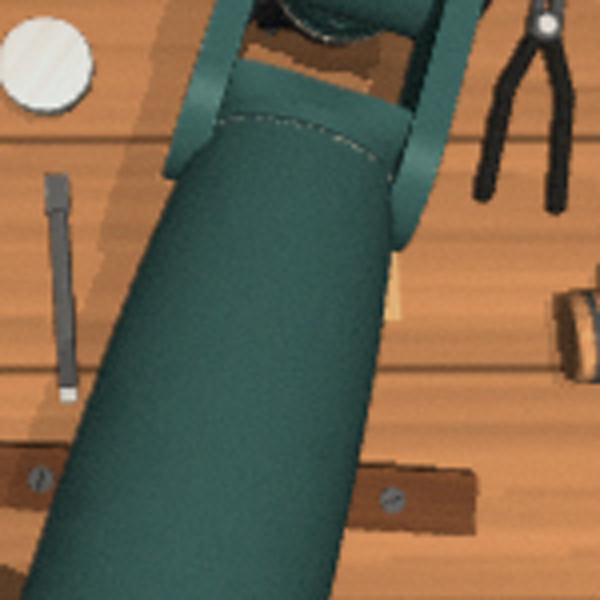

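The arm hides most of the block in this view, but its near right corner shows at crop (400,320), about (452,-242) in world. That matches the expected lie, with the centre near (521,-191). The stop edge fit gives yaw -3.46°. I push along the stop's normal with both fingers.

Call:
drive_tool(
  moves=[
    [-0.5,-0.25,0,0,0,0,70],
    [-1.0,-0.25,0,0,0,0,70],
    [-1.5,-0.22,0,0,0,0,70],
    [-1.7,-0.2,0,0,0,0,70],
    [-1.85,-0.19,0,0,0,0,70],
    [-2.0,-0.18,0,0,0,0,70],
    [-2.15,-0.17,0,0,0,0,70],
    [-2.3,-0.16,0,0,0,0,70],
    [-2.45,-0.15,0,0,0,0,70],
    [-2.6,-0.14,0,0,0,0,70],
    [-2.75,-0.13,0,0,0,0,70],
    [-2.9,-0.12,0,0,0,0,70],
    [-3.05,-0.11,0,0,0,0,70],
    [-3.2,-0.1,0,0,0,0,70],
    [-3.35,-0.09,0,0,0,0,70],
    [-3.5,-0.08,0,0,0,0,70],
    [-3.65,-0.07,0,0,0,0,70],
    [-3.8,-0.06,0,0,0,0,70],
    [-3.95,-0.05,0,0,0,0,70],
    [-4.1,-0.04,0,0,0,0,70],
  ],
)

```text
t: 6.65
ee_pos: [548.0, -189.5, 26.8]
eef_rot: [1.0, -0.029, 0.001, 0.0]
force: [5.4, -1.2, 3.4]
width: 59.7
grasp_force: 3.0
```

Pushing with about 5 N. Next is the last 35 mm or so, more slowly.

Call:
drive_tool(
  moves=[
    [-0.12,0.01,0,0,0,0,70],
    [-0.24,0.02,0,0,0,0,70],
    [-0.36,0.02,0,0,0,0,70],
    [-0.48,0.03,0,0,0,0,70],
    [-0.6,0.04,0,0,0,0,70],
    [-0.72,0.04,0,0,0,0,70],
    [-0.84,0.05,0,0,0,0,70],
    [-0.96,0.06,0,0,0,0,70],
    [-1.04,0.06,0,0,0,0,70],
    [-1.04,0.06,0,0,0,0,70],
  ],
)

```text
t: 7.48
ee_pos: [516.5, -187.6, 26.6]
eef_rot: [1.0, -0.029, 0.001, 0.0]
force: [3.2, 0.0, 2.5]
width: 59.9
grasp_force: 2.0
```

```bash
python3 - <<'E'
from h import *
s=vision.snapshot("side"); c=s["color"]
cv2.imwrite("pics/s4.png",cv2.resize(c[90:270,240:480,::-1],None,fx=3,fy=3,interpolation=cv2.INTER_CUBIC))
E
```

```text
(no output)
```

View pics/s4.png

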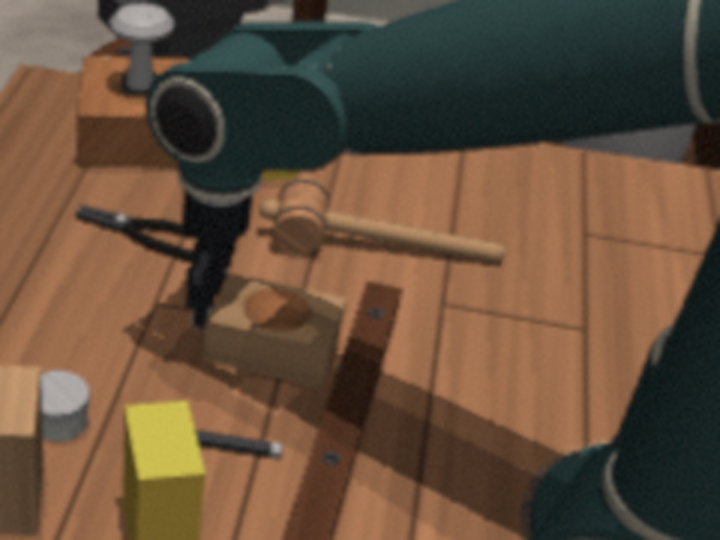

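The block's near end, at about (335,340) in the crop, is around 1 cm short of the stop, and everything else is undisturbed. I push on in small steps and watch the force.

Call:
drive_tool(
  moves=[
    [-0.08,0,0,0,0,0,70],
    [-0.16,0.01,0,0,0,0,70],
    [-0.24,0.01,0,0,0,0,70],
    [-0.32,0.02,0,0,0,0,70],
    [-0.4,0.02,0,0,0,0,70],
    [-0.4,0.02,0,0,0,0,70],
  ],
)

```text
t: 8.03
ee_pos: [504.3, -186.9, 26.3]
eef_rot: [1.0, -0.029, 0.001, 0.0]
force: [4.7, -0.6, 3.6]
width: 59.9
grasp_force: 2.2
```

Call:
drive_tool(
  moves=[
    [-0.06,0,0,0,0,0,70],
    [-0.12,0.01,0,0,0,0,70],
    [-0.18,0.01,0,0,0,0,70],
    [-0.18,0.01,0,0,0,0,70],
  ],
)

```text
t: 8.37
ee_pos: [503.2, -187.4, 28.7]
eef_rot: [1.0, -0.029, 0.006, 0.001]
force: [35.6, -3.7, 1.8]
width: 60.0
grasp_force: 17.9
```

The force rose to 36 N with the block at the stop. I back off, rise and clear the view.

Call:
drive_tool(
  moves=[
    [0.4,0,0,0,0,0,70],
    [1.2,0,0,0,0,0,70],
    [2.2,0,0,0,0,0,70],
    [2.2,0,1.2,0,0,0,70],
    [2.2,0,2.5,0,0,0,70],
    [2.2,0,3.8,0,0,0,70],
    [2.2,0,5.1,0,0,0,70],
    [2.2,0,6.8,0,0,0,70],
    [2.2,0,6.8,0,0,0,70],
    [-1,-7,6.8,0,0,0,70],
    [-1,-7,6.8,0,0,0,70],
    [-1,-7,6.8,0,0,0,70],
    [-1,-7,6.8,0,0,0,70],
    [-1,-7,6.8,0,0,0,70],
    [-1,-7,6.8,0,0,0,70],
    [-4,-14,6.8,0,0,0,70],
    [-4,-14,6.8,0,0,0,70],
    [-4,-14,6.8,0,0,0,70],
    [-4,-14,6.8,0,0,0,70],
    [-4,-14,6.8,0,0,0,70],
  ],
)

```text
t: 10.03
ee_pos: [385.1, -589.6, 229.0]
eef_rot: [1.0, -0.029, -0.0, -0.001]
force: [0.1, -0.2, -0.2]
width: 60.0
grasp_force: 0.0
```

```bash
python3 - <<'E'
from h import *
s=vision.snapshot("top"); c=s["color"]; hsv=cv2.cvtColor(c,cv2.COLOR_RGB2HSV)
cv2.imwrite("pics/t3.png",cv2.resize(c[130:310,180:420,::-1],None,fx=3,fy=3,interpolation=cv2.INTER_CUBIC))
top=cv2.inRange(hsv,(14,80,190),(22,140,255)); k=np.zeros_like(top); k[205:280,290:350]=top[205:280,290:350]
b=max(cv2.findContours(k,cv2.RETR_EXTERNAL,cv2.CHAIN_APPROX_NONE)[0],key=cv2.contourArea)
print(cv2.minAreaRect(cast(s,b[:,0],60).astype(np.float32)))
o=get_obs(); print(o["t"],o["ee_pos"],o["force"])
E
```

```text
((422.2933349609375, -177.61746215820312), (96.10659790039062, 139.23275756835938), 86.56217193603516)
10.0833 [ 381.78742603 -594.91885675  227.94815669] [-5.02577927 -4.38670315 -0.59064394]
```

View pics/t3.png

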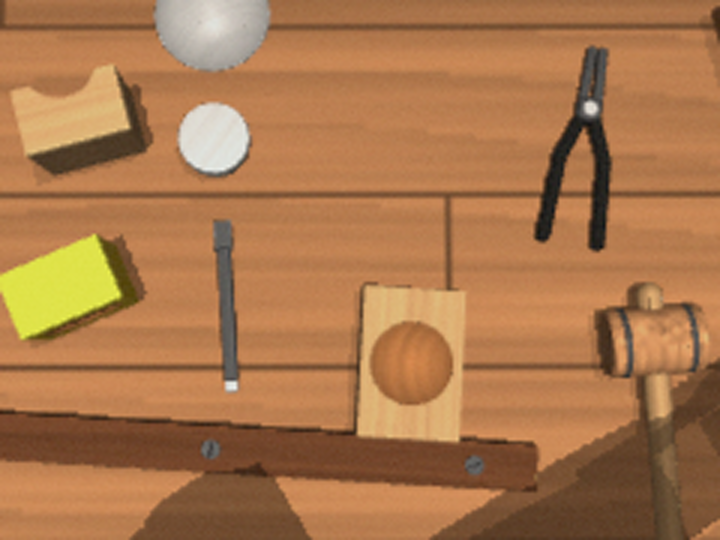

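The top view shows the block flush against the stop with its hollow up. Its yaw is -3.44° against -3.46° for the stop, and its near end is at x≈352. Nothing else has moved, so I let the arm settle and hand in.

Call:
drive_tool(
  moves=[
    [0,0,0,0,0,0,70],
    [0,0,0,0,0,0,70],
    [0,0,0,0,0,0,70],
    [0,0,0,0,0,0,70],
  ],
)

```text
t: 10.42
ee_pos: [387.1, -587.0, 229.9]
eef_rot: [1.0, -0.028, -0.0, -0.0]
force: [-0.4, -0.6, -0.5]
width: 59.8
grasp_force: 0.0
```

```bash
python3 -c "
from workcell import ticket; print(ticket.hand_in())"
```

```text
the job is handed in; nothing more can be done
None
```

The bowl block was pushed over onto its back, hollow up, and lies flush and square against the bench stop (within about 0.1° by camera) with nothing else visibly moved; the job is handed in at about 10.4 s, and no verdict was returned.

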